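# Open the shielded test chamber under the inspection camera

## Robot

A 6-joint arm with a two-finger parallel gripper is mounted at the origin on a cart in front of the work surface, level with it; the furniture and walls round the work are solid. World frame = base frame: x ahead of the robot, y to its left, z up, the work surface at z = 0. Lengths are in m, angles in rad, forces in N, time in s.
With the tool pointing down it reaches from about 0.25 to 0.725 m from the base axis. Payload 4 kg.
Tool frame: the origin (TCP) lies on the centre line of the jaws, within the pads' length; the fingertips stand 22 mm ahead of it and the grasp point (between the pads) lies 3 mm ahead of it (bot.tip_reach is the distance from the TCP to the fingertips, in m); z points along the fingers, y is the line along which they close (so a half turn about z gives the same grasp; the last joint's range is limited). The gripper opens to 85 mm and grips with 20 to 120 N. Pads are 22 mm wide; open, the fingers measure 114 mm over their backs; the gripper's body (76 mm by 85 mm) begins 54 mm behind the grasp point. The pads swing forward as they close: fully open they stand 13 mm farther back than shut.
Start: joints at [1.133, 0.241, 0.005, 1.335, 0, 1.571], TCP at [0.212, 0.453, 0.253] pointing down, gripper open.
Joint ranges: [-2.72, 2.72], [-1.05, 1.87], [-1.09, 1.28], [-1.99, 2.15], [-1.42, 1.44], [-3.14, 3.14]. Speed limits (rad/s): [2.79, 2.79, 3.14, 3.14, 3.14, 3.14].

## Interface

Orientations are given as a unit quaternion [x, y, z, w].
In Python, from workcell import bot gives the robot as it stands. The module is installed in compiled form; this text tells all that it offers.
- The arm moves only by the tool apply_moves, never from a script. Its argument "commands" is a list of rows, each a list of 4 numbers: the shift along the tool's x, y, z scaled (see below), then the turn about the tool's z scaled (see below). In form: [[tx, ty, tz, roll], ...]. A call has exactly 5 rows; each row shifts and turns the commanded pose from where the row before left it, along the tool's axes as they then stand; what a row does not reach is not made up. The controller multiplies each number of a shift by 20 mm and each number of a turn by 60 degrees. A row lasts 1/12 s, in which the tool goes at most 41.7 mm and 7.16 degrees, less where a joint would pass 70% of its speed; a pose out of reach is approached as far as the arm can. A call with a number of a shift or a turn outside -1 to 1 is refused whole. A call with a gripper value outside its range is refused whole. "claw" is the closure, from 0 (fully open) to 1 (shut), set as the call begins (left out, the last holds). The fingers move at their own pace and stop on an object; the grip force is fixed at half the most. Time passes only in rows, so rows that do not move let the fingers close, or fill a call up. It gives the time, the measured TCP pose, the force, the opening and the grip force at its end, in the units of the state.
- bot.get_obs(): the state, without advancing time (a new reading comes with each control period).
- bot.camera(name): name is "side" or "top" or "wrist"; returns a dict with "image" (400x640x3 uint8, blue, green, red), "camera_matrix" (3x3 intrinsics, pixels), "R" (3x3) and "t" (3): a world point X has camera coordinates R X + t. Camera axes: x right, y down, z forward; pixel columns grow to the right and rows downward; lengths in m; the calibration is good to about 2 mm. A picture is of the moment at which its call begins. There is no depth.
- bot.job_done(): hands the job in; it is judged then, once.
The state is a dict: "clock": time; "joint_pos": joint angles; "joint_vel": joint speeds; "tau": joint torques, N m; "eef_pos": TCP position; "tool_rot": TCP orientation; "ft_force": force on the tool from outside, world axes, zero at the start; "ft_torque": the same for the moment, N m; "grip_width": finger opening in m; "grasp_force": force on a finger pad.
Only numpy, scipy, OpenCV 4.12 (cv2) and the standard library are available. Lean on these libraries where they do the work, as an engineer would, in place of code of your own. Each camera call takes 0.05 s, during which the arm holds its last target. There are 200 camera calls.

## Task

Open the shielded test chamber so that the module inside can be inspected: draw the locking pin out of its two bored cheeks and lay it in the open notches of the pin rest beside them, grip to the front as before. Then lift the loose lid off by its knob, without touching the camera that stands over it, and set it down gently, flat and knob up, near the middle of the grey rubber mat. Leave the notebook and the grey connector box where they are.

Things in the scene. Friction and masses are not known exactly. Their poses are not given: they have to be found in the camera images.
- station: Inspection station, fixed: dark steel base plate 285 x 275 x 10 mm, drilled all over, carrying chamber, pin cheeks, pin rest and camera stand. Origin: on the worktop under the middle of the chamber; x to the back (camera column), y to the left (pin side), z up. The plate reaches from x = -125 to 160 mm and y = -95 to 180 mm.
- rim (a point): Middle of the chamber's mouth, 70 mm above the worktop; axes as the station's. The chamber is an open-topped aluminium box 108 (x) x 150 (y) mm, walls 8 mm, with a small blue-green electronics box in it, under the lid.
- camera: Camera on column and boom, fixed; its origin and axes are the station's. It looks straight down on the chamber's middle: ring light 60 mm across, underside 300 mm above the worktop, 182 mm over the closed lid's knob, so no upright tool fits; camera 50 x 50 mm up to 426 mm; 18 mm boom at 392 mm to the 25 mm column at x = 125 mm, 440 mm high. Front and sides are open.
- bore (a point): Point on the bores' axis at the front face of the front bored cheek, 84.5 mm above the worktop; axes as the station's. The two bored cheeks are steel, 6 mm thick (x), 30 mm wide (y), their middles 32 mm apart along x, tops 97 mm above the worktop, bores 13 mm wide. The pin comes out along -x (to the front).
- notch (a point): Point on the axis of a pin lying in the pin rest, at the front face of its front cheek, 58 mm above the worktop, 57 mm left of the bores; axes as the station's. The rest is two like cheeks, 40 mm wide, with open-topped notches 14 mm wide flaring to about 30 mm; notch bottom 5 mm under this point, cheek tops 24 mm above it. The pin is laid in from above, along x.
- pin: Locking pin, 116 mm long, 0.09 kg: steel shank 10 mm round, 64 mm long, tapered point; black grip 22 mm round, 52 mm long. Origin: on the axis at the shoulder between them; x runs to the point, so the grip is at x = -52 to 0 mm. Starts pushed through both bored cheeks (shoulder 2 to 12 mm in front), over the lid's tongue, which it holds down. It may be rolled about its x.
- lid: Loose aluminium lid, about 0.35 kg: plate 108 (x) x 150 (y) x 6 mm, a locating lip 6 mm deep under it (2.5 mm clear of the chamber walls), a tongue 20 mm wide sticking out 36 mm on its left (+y) side between the bored cheeks. Origin: middle of the plate's underside; z up; axes as the station's when closed. It must rise 28 mm to clear the cheeks.
- lid_knob: The black knob in the middle of the lid, part of the lid: 33 mm round, 36 mm high (from 6 to 42 mm above the lid's origin), with a narrower neck; its straight gripping band lies 17 to 33 mm above this origin (its foot, on the lid's top).
- mat: Grey rubber mat, fixed, flat on the worktop to the left or to the right of the station: 180 (x) x 200 (y) x 4 mm. Origin: middle of its underside; z up.
- lab_book: Bystander: closed black notebook 150 x 110 x 13 mm lying on the other side of the station. Origin: middle of its underside.
- att_box: Bystander: light grey metal box with two brass connectors, 50 x 74 x 27 mm, lying at the left behind. Origin: middle of its underside.

How it is judged:
On the way, in this order (a step that is already met when the one before it is completed fails the run):
1. The pin is out of the bores and lies in both notches of the pin rest, grip to the front (y of pin in the frame of notch between -0.006 and 0.006 m and z of pin in the frame of notch between -0.006 and 0.006 m and x of pin in the frame of notch between -0.02 and 0.004 m and angle between the x axis of pin and the x axis of notch, either way round below 0.15 rad), for 0.2 s.
2. The lid is held by its knob, lifted clear of the chamber and the cheeks (z of lid in the frame of station above 0.098 m and contact force between the fingers and lid_knob above 0.5 N), for 0.1 s.
At the end, for the whole second after the job is handed in: The pin lies in both notches, grip to the front: shoulder within 6 mm of the notch axis, at most 20 mm in front of and 4 mm behind the front cheek's face, in line within 0.15 rad. The lid lies flat (0.05 rad), knob up, its middle within 40 mm of the mat's middle. Both are at rest (all of step 1 and horizontal distance between lid and mat below 0.04 m and z of lid in the frame of mat below 0.014 m and angle between lid's own z axis and vertical below 0.05 rad and linear speed of each of lid, pin below 0.02 m/s); the robot touches nothing.
It fails at once if The camera, its boom or its column is touched (contact force between camera and anything else above 1 N).
It fails at once if The lid is dropped or slammed: faster than 0.4 m/s within 25 mm of the mat (horizontal distance between lid and mat below 0.15 m and z of lid in the frame of mat below 0.035 m and linear speed of lid above 0.4 m/s).
It fails at once if The notebook is pushed more than 20 mm (distance of lab_book from where it was at the start of the episode above 0.02 m).
It fails at once if The grey connector box is pushed more than 20 mm (distance of att_box from where it was at the start of the episode above 0.02 m).
It also fails if it takes over 56 s, if anything falls off the work surface, if the arm or the gripper's body presses on something with over 40 N, if the wrist force passes 120 N, or if a joint passes its speed limit or range.

## Working session

There is one attempt and no reset: what is moved stays moved. The work goes in short steps, Python scripts to look and compute and a tool call to move; the robot and the scene stay as the last step left them, time stands still between calls to the robot, and variables do not carry over. Pictures are saved under pics/ and viewed, at most 10 in all, crops included, and the job is handed in when it is done.

Besides the shell and the picture viewer there is one more tool, called after "Call:" in YAML: its name, and indented under it one key for each argument. apply_moves: Moves the arm, as the interface text tells. Shifts and turns lie within -1 to 1; 1 stands for 20 mm of shift or 60 degrees of turn. Its arguments: {"type":"object","properties":{"commands":{"type":"array","items":{"type":"array","items":{"type":"number","minimum":-1,"maximum":1}}},"claw":{"type":"number"}},"required":["commands"]}

```bash
mkdir -p pics; ls
python3 - <<'E'
from workcell import bot
import cv2,numpy as np,pickle
d={}
for n in ("top","side"):
    c=bot.camera(n); d[n]=c; cv2.imwrite(f"pics/{n}0.png",c["image"])
    print(n,c["camera_matrix"].tolist(),c["R"].round(4).tolist(),c["t"].round(4).tolist())
pickle.dump(d,open("c0.pkl","wb"))
o=bot.get_obs();print(o["clock"],o["eef_pos"],o["tool_rot"],o["grip_width"],bot.tip_reach)
E
```

```text
pics
top [[515.6435770987982, 0.0, 319.9895632284803], [0.0, 515.6435770987982, 205.33476275642158], [0.0, 0.0, 1.0]] [[-0.0271, -0.9995, -0.0164], [-0.9828, 0.0297, -0.1821], [0.1824, 0.0112, -0.9832]] [0.0444, 0.5813, 1.4163]
side [[380.85801772395206, 0.0, 319.3750456213914], [0.0, 380.85801772395206, 200.57712455875773], [0.0, 0.0, 1.0]] [[0.9681, -0.2506, 0.0099], [-0.1189, -0.4935, -0.8616], [0.2208, 0.8329, -0.5075]] [-0.5524, 0.1388, 0.9902]
0.1 [0.21174614 0.45236948 0.25250683] [ 2.17142317e-01  9.76139506e-01 -9.17804224e-04 -1.92958091e-04] 0.08522867702537933 0.022
```

View pics/top0.png

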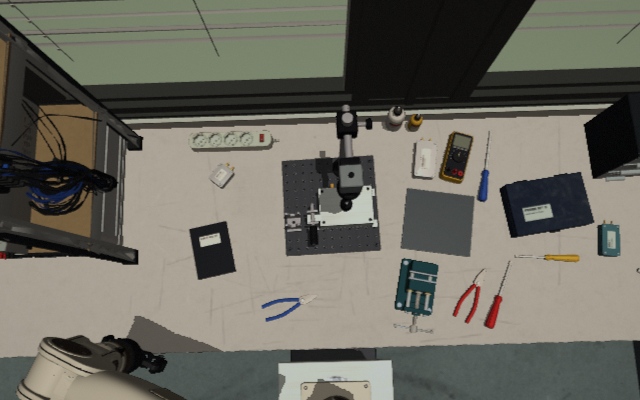

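View pics/side0.png

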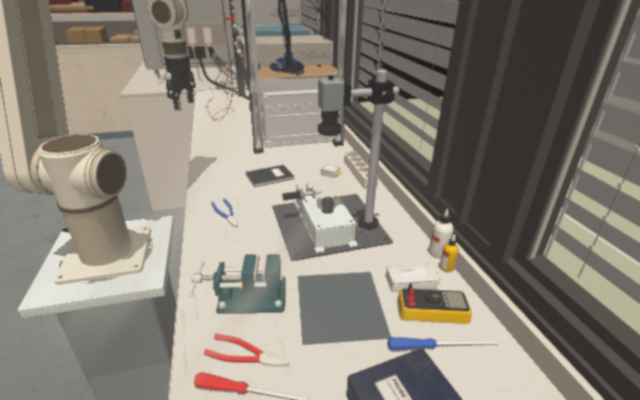

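The top view shows the station at about (283–381, 156–255), the mat to its right at (402–474, 190–255), and the notebook at (212, 250). The pin is at about (313, 232) with the rest at (293, 220). The side view confirms the mat is clear and the arm is parked on the left. I'll fit the poses coarsely next and take a zoomed crop.

```bash
cat > h.py <<'E'
import numpy as np,cv2,pickle
from scipy.optimize import least_squares
def proj(c,X):
    q=(c["R"]@np.atleast_2d(X).T).T+c["t"]; q=q@np.array(c["camera_matrix"]).T
    return q[:,:2]/q[:,2:]
def back(c,uv,z):
    d=c["R"].T@np.linalg.inv(c["camera_matrix"])@[uv[0],uv[1],1]; o=-c["R"].T@c["t"]
    return o+d*(z-o[2])/d[2]
def fit(c,P,uv,p0):
    f=lambda p:(proj(c,[[p[0]+np.cos(p[2])*a-np.sin(p[2])*b,p[1]+np.sin(p[2])*a+np.cos(p[2])*b,z] for a,b,z in P])-uv).ravel()
    return least_squares(f,p0)
E
python3 - <<'E'
from h import *
d=pickle.load(open("c0.pkl","rb"));c=d["top"]
S=fit(c,[[.16,.18,.01],[.16,-.095,.01],[-.125,-.095,.01],[-.125,.18,.01]],np.array([[282.5,160],[372,155.5],[380.5,250.5],[286,255]]),[.5,0,0])
M=fit(c,[[.09,.1,.004],[.09,-.1,.004],[-.09,-.1,.004],[-.09,.1,.004]],np.array([[408,190],[474,194.5],[470.5,255.5],[402,249]]),[.5,-.3,0])
print(S.x,S.fun.round(1));print(M.x,M.fun.round(1))
for n,uv in(("book",(212,250)),("box",(222,175))):print(n,back(c,uv,.01))
im=cv2.resize(c["image"][145:265,270:400],None,fx=5,fy=5,interpolation=cv2.INTER_CUBIC);cv2.imwrite("pics/crop0.png",im)
E
```

```text
[ 0.57585425 -0.04465635  0.02575228] [-0.9  0.2  1.5 -0.5  0.1 -0.2 -0.6  0.5]
[ 0.53190178 -0.31647375 -0.12802932] [-1.5 -1.3  0.4  0.6  1.   0.5  0.1  0.1]
book [0.4681502  0.34499035 0.01      ]
box [0.69109068 0.31759423 0.01      ]
```

View pics/crop0.png

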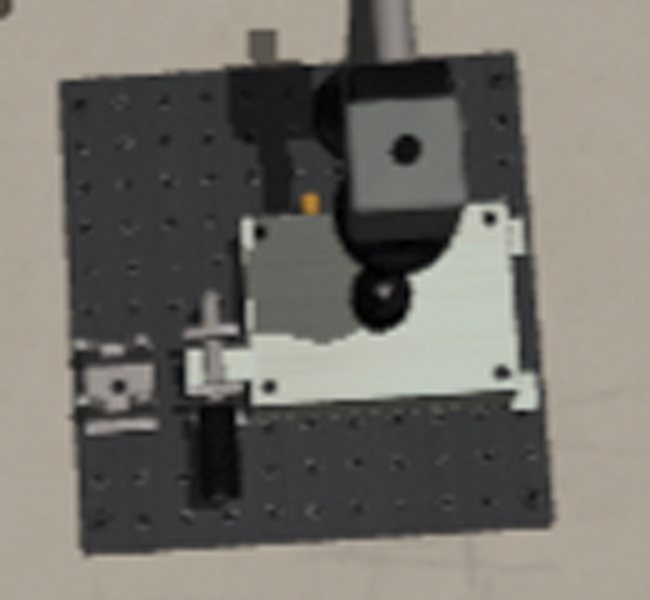

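The crop shows the pin's grip running from crop (219, 405) to (215, 505), with its tip near (210, 290). The notches are near x = 118 and the knob top is at (381, 300), directly under the camera.

Run:
```python
from h import *
d=pickle.load(open("c0.pkl","rb"));c=d["top"]
s=np.array([.5759,-.0447]);a=.0258;R=np.array([[np.cos(a),-np.sin(a)],[np.sin(a),np.cos(a)]])
for n,(u,v),z in (("tip",(211,290),.0845),("shoulder",(217,405),.09),("gripend",(215,503),.0845),("frontcheekL",(185,405),.097),("notch f L",(85,428),.082),("notch f R",(158,423),.082),("notch b L",(75,345),.082),("notch b R",(152,340),.082),("bored back L",(187,330),.097),("bored back R",(240,330),.097),("knob",(381,300),.118),("lidBR",(508,203),.076),("lidFR",(520,392),.076),("lidFL",(250,405),.076),("lidBL",(243,218),.076)):
    w=back(c,(270+(u-2)/5,145+(v-2)/5),z)[:2];print(n,w.round(4),(R.T@(w-s)).round(4))
```

```text
tip [0.585  0.0501] [0.0116 0.0945]
shoulder [0.5193 0.0482] [-0.0542  0.0943]
gripend [0.4657 0.0508] [-0.1077  0.0983]
frontcheekL [0.5188 0.0656] [-0.0542  0.1117]
notch f L [0.5097 0.1219] [-0.0618  0.1683]
notch f R [0.5113 0.0814] [-0.0613  0.1277]
notch b L [0.5566 0.1268] [-0.0149  0.1719]
notch b R [0.5581 0.0838] [-0.0144  0.1289]
bored back L [0.5606 0.0635] [-0.0125  0.1086]
bored back R [0.5597 0.0343] [-0.0142  0.0794]
knob [ 0.5703 -0.0433] [-0.0056  0.0016]
lidBR [ 0.6316 -0.1186] [ 0.0538 -0.0753]
lidFR [ 0.5237 -0.1204] [-0.0542 -0.0743]
lidFL [0.5208 0.0302] [-0.0532  0.0763]
lidBL [0.6275 0.0312] [0.0536 0.0746]
```

Call:
apply_moves:
  commands:
    - [0,0,-1,0]
    - [0,0,-1,0]
    - [0,0,-1,0]
    - [0,0,-1,0]
    - [0,0,-1,0]

```text
clock: 0.52
eef_pos: [0.2118, 0.4525, 0.3537]
tool_rot: [0.217, 0.976, -0.001, -0.0]
ft_force: [-0.2, 0.3, 0.4]
grip_width: 0.0854
grasp_force: 0.0
```

Call:
apply_moves:
  commands:
    - [0,0,-1,-0.11]
    - [0,0,-1,-0.11]
    - [0,0,-1,-0.11]
    - [0,0,-1,-0.11]
    - [0,0,-1,0]

```text
clock: 0.93
eef_pos: [0.2119, 0.4526, 0.4538]
tool_rot: [-0.013, 1.0, -0.0, -0.0]
ft_force: [0.4, 0.5, 0.6]
grip_width: 0.0856
grasp_force: 0.0
```

Call:
apply_moves:
  commands:
    - [0,0,-1,0]
    - [0,0,-1,0]
    - [0,0,-1,0]
    - [0,0,-1,0]
    - [0,0,-1,0]

```text
clock: 1.35
eef_pos: [0.2111, 0.4511, 0.5449]
tool_rot: [-0.011, 1.0, 0.006, 0.003]
ft_force: [0.6, -1.0, 0.2]
grip_width: 0.0854
grasp_force: 0.0
```

Call:
apply_moves:
  commands:
    - [0,0,-1,0]
    - [0,0,-1,0]
    - [0,0,-1,0]
    - [0,0,-1,0]
    - [0,0,-1,0]

```text
clock: 1.77
eef_pos: [0.1994, 0.426, 0.579]
tool_rot: [-0.011, 0.999, 0.036, 0.017]
ft_force: [-0.4, 0.2, 0.7]
grip_width: 0.0857
grasp_force: 0.0
```

Run:
```python
from workcell import bot
o=bot.get_obs();print(o["clock"],o["eef_pos"],o["tool_rot"],o["joint_pos"])
```

```text
1.7667 [0.19942037 0.42603341 0.57898186] [-0.01147661  0.99914861  0.03569207  0.01721678] [ 1.13301236e+00  2.77574807e-01  9.35169098e-01  2.14911479e+00
 -1.38050838e-05  1.11004006e+00]
```

Call:
apply_moves:
  commands:
    - [0,0,1,0]
    - [0,0,1,0]
    - [0,0,1,0]
    - [0,0,1,0]
    - [0,0,1,0]

```text
clock: 2.18
eef_pos: [0.2028, 0.4333, 0.4782]
tool_rot: [-0.011, 0.999, 0.036, 0.017]
ft_force: [0.6, 0.6, 0.1]
grip_width: 0.0855
grasp_force: 0.0
```

Call:
apply_moves:
  commands:
    - [-0.69,-0.97,0.5,0]
    - [-0.69,-0.97,0.5,0]
    - [-0.69,-0.97,0.5,0]
    - [-0.69,-0.97,0.5,0]
    - [-0.69,-0.97,0.5,0]

```text
clock: 2.6
eef_pos: [0.276, 0.341, 0.4241]
tool_rot: [-0.012, 0.999, 0.036, 0.017]
ft_force: [-0.4, 0.4, -0.3]
grip_width: 0.0855
grasp_force: 0.0
```

Call:
apply_moves:
  commands:
    - [-0.69,-0.97,0.5,0]
    - [-0.69,-0.97,0.5,0]
    - [-0.69,-0.97,0.5,0]
    - [-0.69,-0.97,0.5,0]
    - [-0.69,-0.97,0.5,0]

```text
clock: 3.02
eef_pos: [0.3489, 0.2494, 0.37]
tool_rot: [-0.012, 0.999, 0.036, 0.017]
ft_force: [0.7, 0.7, 0.8]
grip_width: 0.0856
grasp_force: 0.0
```

Call:
apply_moves:
  commands:
    - [-0.69,-0.97,0.5,0]
    - [-0.69,-0.97,0.5,0]
    - [-0.69,-0.97,0.5,0]
    - [-0.69,-0.97,0.5,0]
    - [-0.69,-0.97,0.5,0]

```text
clock: 3.43
eef_pos: [0.4219, 0.1579, 0.3157]
tool_rot: [-0.011, 0.999, 0.036, 0.017]
ft_force: [0.7, -0.0, -0.4]
grip_width: 0.0852
grasp_force: 0.0
```

Call:
apply_moves:
  commands:
    - [-0.69,-0.97,0.5,0]
    - [-0.69,-0.97,0.5,0]
    - [-0.69,-0.97,0.5,0]
    - [-0.5,-0.9,0.4,0]
    - [0,0,0,0]

```text
clock: 3.85
eef_pos: [0.4765, 0.0843, 0.2724]
tool_rot: [-0.009, 0.999, 0.035, 0.016]
ft_force: [0.5, -0.2, -0.3]
grip_width: 0.0855
grasp_force: 0.0
```

```bash
cat >> h.py <<'E'
from scipy.spatial.transform import Rotation as Ro
s=np.array([.5759,-.0447,0]);RS=Ro.from_euler("z",.0258).as_matrix()
def S(x,y,z): return s+RS@[x,y,z]
def go(o,W):  # tool-frame shift in units of 20 mm, for the TCP to reach W
    return (Ro.from_quat(o["tool_rot"]).as_matrix().T@(W-o["eef_pos"])/.02).round(2)
E
python3 - <<'E'
from workcell import bot
from h import *
c=bot.camera("wrist");pickle.dump(c,open("w1.pkl","wb"));cv2.imwrite("pics/w1.png",c["image"])
o=bot.get_obs();print(o["clock"],o["eef_pos"],o["joint_pos"].round(3));T=Ro.from_quat(o["tool_rot"]).as_matrix();print(T.round(3))
E
```

```text
3.9 [0.47593777 0.08561586 0.27343685] [ 0.14   0.169 -0.036  1.326  0.066  0.121]
[[-0.999 -0.021  0.031]
 [-0.019  0.997  0.071]
 [-0.033  0.07  -0.997]]
```

View pics/w1.png

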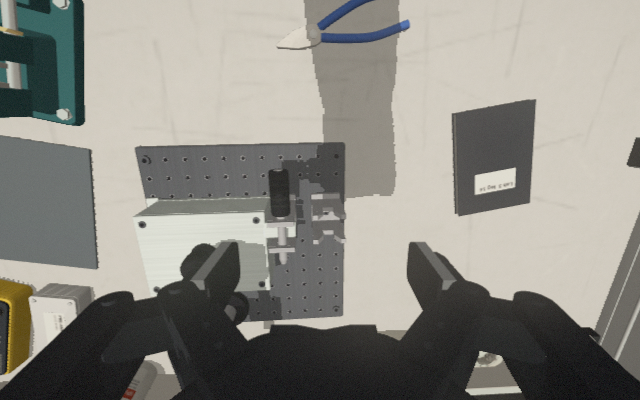

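The wrist view shows the pin grip from (279, 169) to (280, 216), the tip near (283, 264), the front bored cheek at about row 220, and the rest at about (328, 205–240). The plate's front corners are at (136, 147) and (344, 142).

Run:
```python
from h import *
c=pickle.load(open("w1.pkl","rb"))
print("cam",(-c["R"].T@c["t"]).round(3))
for n,uv,z in (("plFR",(136,147),.01),("plFL",(344,142),.01),("plBL",(343,317),.01),("gripend",(279,169),.09),("shoulder",(280,216),.09),("tip",(283,264),.0845),("lidFR",(138,216),.076),("lidFL",(267,211),.076)):
    w=back(c,uv,z);print(n,w[:2].round(4),(RS.T@(w-s))[:2].round(4))
im=cv2.resize(c["image"][150:280,230:360],None,fx=4.5,fy=4.5,interpolation=cv2.INTER_CUBIC);cv2.imwrite("pics/w1c.png",im)
```

```text
cam [0.403 0.075 0.39 ]
plFR [ 0.4562 -0.1392] [-0.1221 -0.0914]
plFL [0.4468 0.13  ] [-0.1245  0.178 ]
plBL [0.7325 0.1403] [0.1613 0.1809]
gripend [0.4671 0.0492] [-0.1063  0.0967]
shoulder [0.5213 0.0488] [-0.0522  0.0949]
tip [0.5864 0.0503] [0.0129 0.0947]
lidFR [ 0.5256 -0.1135] [-0.0521 -0.0674]
lidFL [0.5204 0.0326] [-0.0535  0.0787]
```

View pics/w1c.png

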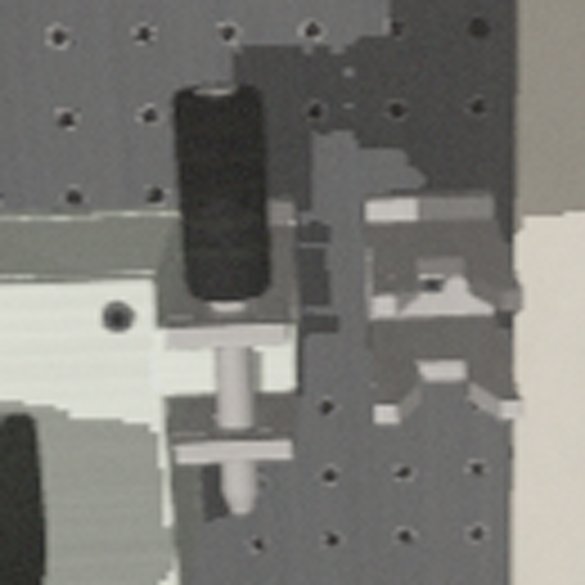

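Run:
```python
from h import *
c=pickle.load(open("w1.pkl","rb"));t=pickle.load(open("c0.pkl","rb"))["top"]
P=lambda n,c,uv,z:print(n,(RS.T@(back(c,uv,z)-s))[:2].round(4))
f=lambda u,v:(230+(u-2)/4.5,150+(v-2)/4.5)
for z in(.02,.053,.082):P(f"strip {z}",c,f(428,200),z)
P("cheekf front",c,f(235,325),.097);P("cheekf back edge",c,f(235,347),.097);P("cheekb front",c,f(235,440),.097);P("cheekb back",c,f(235,460),.097)
P("cheek L",c,f(295,335),.097);P("cheek R",c,f(163,335),.097)
P("restf topL",c,f(372,297),.082);P("restf topL bk",c,f(372,316),.082);P("restf topR",c,f(518,297),.082)
P("restb topL",c,f(374,402),.082);P("restb bk",c,f(374,422),.082);P("restb topR",c,f(522,402),.082)
P("restb bottom l",c,f(418,362),.053);P("restb bottom r",c,f(467,362),.053);P("restb bottom bk",c,f(442,381),.053)
```

```text
strip 0.02 [-0.0552  0.1509]
strip 0.053 [-0.0654  0.1485]
strip 0.082 [-0.0744  0.1463]
cheekf front [-0.0479  0.0972]
cheekf back edge [-0.042   0.0969]
cheekb front [-0.0163  0.0956]
cheekb back [-0.0106  0.0953]
cheek L [-0.0447  0.1119]
cheek R [-0.0459  0.0794]
restf topL [-0.0483  0.1316]
restf topL bk [-0.043   0.1315]
restf topR [-0.047   0.1699]
restb topL [-0.0182  0.1316]
restb bk [-0.0123  0.1315]
restb topR [-0.0166  0.1715]
restb bottom l [-0.0162  0.1453]
restb bottom r [-0.0157  0.1596]
restb bottom bk [-0.0099  0.1523]
```

Run:
```python
from workcell import bot
from h import *
o=bot.get_obs();T=Ro.from_quat(o["tool_rot"]).as_matrix()
W=S(-.083,.0955,.0845)-.003*T[:,2]
A=W+[0,0,.07]
print(W,go(o,A),(T.T@(W-A)/.02).round(2),(T.T@S(-.066,0,.012)/.02-T.T@s/.02).round(2))
for v in((-1,0,0),(0,1,0),(0,0,1)):print(v,(T.T@RS@v).round(3))
```

```text
[0.49037049 0.04841438 0.08749099] [-0.5  -2.28  5.67] [ 0.11 -0.25  3.49] [ 3.28  0.03 -0.71]
(-1, 0, 0) [ 0.999 -0.005 -0.033]
(0, 1, 0) [0.007 0.998 0.07 ]
(0, 0, 1) [-0.033  0.07  -0.997]
```

Call:
apply_moves:
  commands:
    - [-0.1,-0.46,0.95,0]
    - [-0.1,-0.46,0.95,0]
    - [-0.1,-0.46,0.95,0]
    - [-0.1,-0.45,0.95,0]
    - [-0.1,-0.45,0.95,0]
  claw: 0

```text
clock: 4.32
eef_pos: [0.4904, 0.0492, 0.1772]
tool_rot: [-0.012, 0.999, 0.036, 0.018]
ft_force: [-0.2, -0.8, -0.9]
grip_width: 0.0851
grasp_force: 0.0
```

Call:
apply_moves:
  commands:
    - [0,0,0.95,0]
    - [0.03,-0.06,0.9,0]
    - [0.03,-0.06,0.9,0]
    - [0.03,-0.06,0.8,0]
    - [0,0,0.4,0]

```text
clock: 4.73
eef_pos: [0.4901, 0.0514, 0.0968]
tool_rot: [-0.012, 0.999, 0.036, 0.016]
ft_force: [-0.2, 0.4, -0.4]
grip_width: 0.0856
grasp_force: 0.0
```

Run:
```python
from workcell import bot
from h import *
c=bot.camera("wrist");cv2.imwrite("pics/w2.png",c["image"])
o=bot.get_obs();print(o["clock"],o["eef_pos"],o["ft_force"],go(o,np.array([.49037,.04841,.08749])))
```

```text
4.7833 [0.48973074 0.05139148 0.09598765] [-0.69736044 -0.102933   -0.85349233] [-0.02 -0.18  0.41]
```

View pics/w2.png

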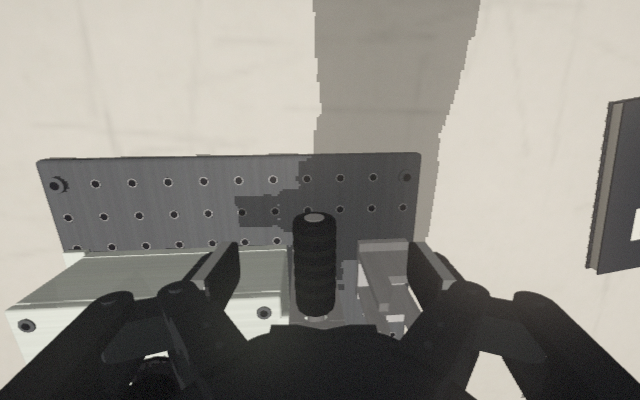

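The pin grip, at (315, 215–315), stands between the fingers at about (230) and (418). I need a small shift to the right and a little further down, then close.

Call:
apply_moves:
  commands:
    - [-0.02,-0.18,0.41,0]
    - [0,0,0,0]
    - [0,0,0,0]
    - [0,0,0,0]
    - [0,0,0,0]
  claw: 0.6

```text
clock: 5.2
eef_pos: [0.4932, 0.0477, 0.0903]
tool_rot: [-0.011, 0.999, 0.036, 0.018]
ft_force: [-0.2, 0.5, 0.2]
grip_width: 0.0346
grasp_force: 0.0
```

Call:
apply_moves:
  commands:
    - [0,0,0,0]
    - [0,0,0,0]
    - [0,0,0,0]
    - [0,0,0,0]
    - [0,0,0,0]
  claw: 1

```text
clock: 5.62
eef_pos: [0.493, 0.0477, 0.0899]
tool_rot: [-0.012, 0.999, 0.036, 0.018]
ft_force: [-0.6, -0.1, 2.8]
grip_width: 0.0199
grasp_force: 58.6
```

Call:
apply_moves:
  commands:
    - [0.3,0,-0.01,0]
    - [0.35,0,-0.01,0]
    - [0.4,0,-0.01,0]
    - [0.4,0,-0.01,0]
    - [0.4,0,-0.01,0]

```text
clock: 6.03
eef_pos: [0.4546, 0.0468, 0.0892]
tool_rot: [-0.011, 0.999, 0.036, 0.017]
ft_force: [1.8, -0.3, 1.8]
grip_width: 0.02
grasp_force: 58.5
```

Call:
apply_moves:
  commands:
    - [0.4,0,-0.01,0]
    - [0.4,0,-0.01,0]
    - [0.4,0,-0.01,0]
    - [0.4,0,-0.01,0]
    - [0.2,0,-0.01,0]

```text
clock: 6.45
eef_pos: [0.4168, 0.0458, 0.0881]
tool_rot: [-0.011, 0.999, 0.035, 0.015]
ft_force: [-0.4, 0.7, -0.8]
grip_width: 0.0202
grasp_force: 58.6
```

Run:
```python
from workcell import bot
from h import *
c=bot.camera("wrist");cv2.imwrite("pics/w3.png",c["image"]);pickle.dump(c,open("w3.pkl","wb"))
c=bot.camera("top");pickle.dump(c,open("t3.pkl","wb"))
o=bot.get_obs();print(o["clock"],o["eef_pos"],o["ft_force"],o["grip_width"],o["grasp_force"])
```

```text
6.55 [0.41786529 0.04582053 0.08842795] [-0.05290431  0.58296697 -0.81680767] 0.020238394092932748 58.59812915325165
```

View pics/w3.png

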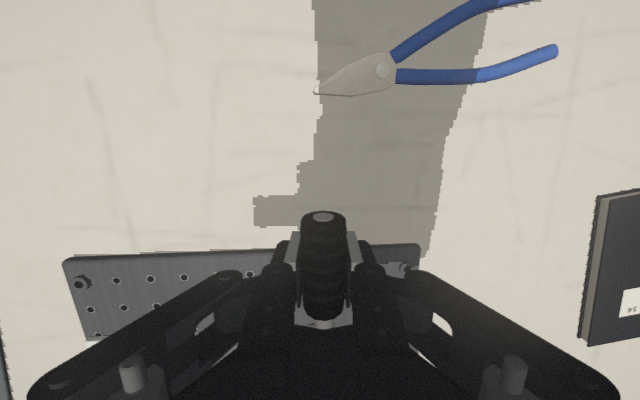

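The pin is held and out of the bores. In the view its grip end is at (323, 215), and the plate's front edge is at about row 250.

Run:
```python
from workcell import bot
from h import *
o=bot.get_obs();T=Ro.from_quat(o["tool_rot"]).as_matrix()
F=np.array([.493,.0477,.0899])+RS@[-.0035,.057,-.0265]
A=F+[0,0,.04];B=A+RS@[-.073,0,0]
print(F,"to B",go(o,B),"B-A",(T.T@(A-B)/.02).round(2),"A-F",(T.T@(F-A)/.02).round(2))
```

```text
[0.48803073 0.10459074 0.0634    ] to B [ 0.05  2.89 -0.55] B-A [-3.65  0.01  0.12] A-F [ 0.07 -0.14  1.99]
```

Call:
apply_moves:
  commands:
    - [0,0.1,-0.5,0]
    - [0.01,0.7,-0.05,0]
    - [0.01,0.7,0,0]
    - [0.01,0.7,0,0]
    - [0.01,0.69,0,0]

```text
clock: 6.97
eef_pos: [0.4173, 0.1033, 0.104]
tool_rot: [-0.011, 0.999, 0.036, 0.017]
ft_force: [-1.0, -0.6, -1.0]
grip_width: 0.02
grasp_force: 58.7
```

Call:
apply_moves:
  commands:
    - [0,0,0,0]
    - [-0.7,0,0.02,0]
    - [-0.7,0,0.02,0]
    - [-0.7,0,0.02,0]
    - [-0.7,0,0.02,0]

```text
clock: 7.38
eef_pos: [0.4737, 0.1037, 0.1041]
tool_rot: [-0.011, 0.999, 0.035, 0.017]
ft_force: [0.3, 0.1, -0.8]
grip_width: 0.0199
grasp_force: 58.8
```

Call:
apply_moves:
  commands:
    - [-0.5,0,0.02,0]
    - [-0.35,0,0.02,0]
    - [0,0,0,0]
    - [0,0,0,0]
    - [0,0,0,0]

```text
clock: 7.8
eef_pos: [0.4891, 0.1042, 0.1037]
tool_rot: [-0.011, 0.999, 0.035, 0.016]
ft_force: [0.3, 0.8, 0.2]
grip_width: 0.0203
grasp_force: 58.8
```

Run:
```python
from workcell import bot
from h import *
o=bot.get_obs();c=bot.camera("wrist");cv2.imwrite("pics/w4.png",c["image"])
F=np.array([.48803,.10459,.0634])
print(o["clock"],o["eef_pos"],o["ft_force"],go(o,F+[0,0,.04]),go(o,F))
```

```text
7.8 [0.48908898 0.10419315 0.10367574] [0.26655259 0.82394594 0.2192359 ] [0.05 0.02 0.01] [ 0.12 -0.12  2.01]
```

View pics/w4.png

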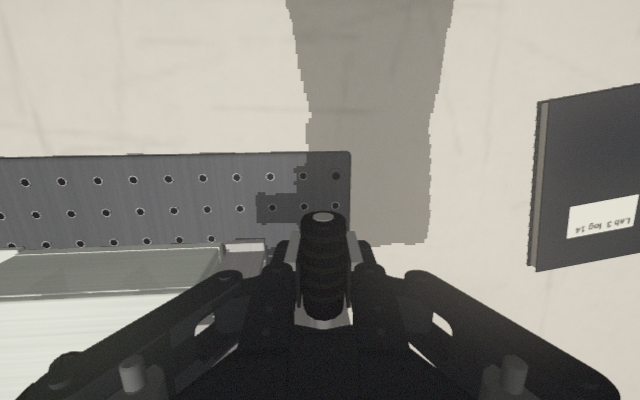

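The pin is still held, with its grip end at (323, 215), and sits in line above the rest. I'll lower it slowly and watch the force.

Call:
apply_moves:
  commands:
    - [0.02,-0.02,0.4,0]
    - [0.02,-0.03,0.4,0]
    - [0.02,-0.03,0.3,0]
    - [0.02,-0.02,0.3,0]
    - [0.01,-0.01,0.2,0]

```text
clock: 8.27
eef_pos: [0.4884, 0.1045, 0.0706]
tool_rot: [-0.011, 0.999, 0.035, 0.016]
ft_force: [-0.7, 0.4, -2.0]
grip_width: 0.0202
grasp_force: 58.8
```

Call:
apply_moves:
  commands:
    - [0.01,-0.01,0.15,0]
    - [0.01,-0.01,0.15,0]
    - [0,0,0.05,0]
    - [0,0,0,0]
    - [0,0,0,0]

```text
clock: 8.68
eef_pos: [0.4891, 0.1046, 0.0652]
tool_rot: [-0.011, 0.999, 0.036, 0.017]
ft_force: [-1.0, 0.0, 1.6]
grip_width: 0.0203
grasp_force: 58.9
```

Call:
apply_moves:
  commands:
    - [0,0,0.08,0]
    - [0,0,0.04,0]
    - [0,0,0,0]
    - [0,0,0,0]
    - [0,0,0,0]

```text
clock: 9.1
eef_pos: [0.4893, 0.1048, 0.0637]
tool_rot: [-0.011, 0.999, 0.036, 0.018]
ft_force: [-5.1, -1.3, 9.4]
grip_width: 0.0205
grasp_force: 59.7
```

Call:
apply_moves:
  commands:
    - [0,0,0,0]
    - [0,0,0,0]
    - [0,0,0,0]
    - [0,0,0,0]
    - [0,0,0,0]
  claw: 0.6

```text
clock: 9.52
eef_pos: [0.4893, 0.1049, 0.0624]
tool_rot: [-0.012, 0.999, 0.036, 0.017]
ft_force: [0.2, -0.2, 0.4]
grip_width: 0.0338
grasp_force: 0.0
```

Call:
apply_moves:
  commands:
    - [0,0,0,0]
    - [-0.02,0.04,-0.6,0]
    - [-0.03,0.06,-0.9,0]
    - [-0.03,0.07,-1,0]
    - [-0.03,0.07,-1,0]
  claw: 0.3

```text
clock: 9.93
eef_pos: [0.4886, 0.1046, 0.133]
tool_rot: [-0.011, 0.999, 0.035, 0.016]
ft_force: [1.0, 0.4, -0.3]
grip_width: 0.0598
grasp_force: 0.0
```

Call:
apply_moves:
  commands:
    - [-0.03,0.07,-1,0]
    - [-0.03,0.07,-1,0]
    - [-0.03,0.07,-1,0]
    - [-0.03,0.07,-1,0]
    - [0.3,0.07,-1,0]
  claw: 0

```text
clock: 10.35
eef_pos: [0.4826, 0.1044, 0.2337]
tool_rot: [-0.011, 0.999, 0.036, 0.018]
ft_force: [1.0, 0.4, 0.1]
grip_width: 0.0853
grasp_force: 0.0
```

Run:
```python
from workcell import bot
from h import *
c=bot.camera("wrist");pickle.dump(c,open("w5.pkl","wb"));o=bot.get_obs();print(o["clock"],o["eef_pos"],o["joint_pos"].round(3))
u,v=proj(c,[S(-.06,.13,.06)])[0];print(u,v)
x,y=int(max(0,min(u-90,460))),int(max(0,min(v-70,260)))
print(x,y);cv2.imwrite("pics/w5.png",cv2.resize(c["image"][y:y+140,x:x+180],None,fx=4,fy=4,interpolation=cv2.INTER_CUBIC))
```

```text
10.4 [0.48292278 0.10478704 0.23785713] [ 0.177  0.198 -0.094  1.228  0.065  0.155]
292.22449459421824 205.4750367936625
202 135
```

View pics/w5.png

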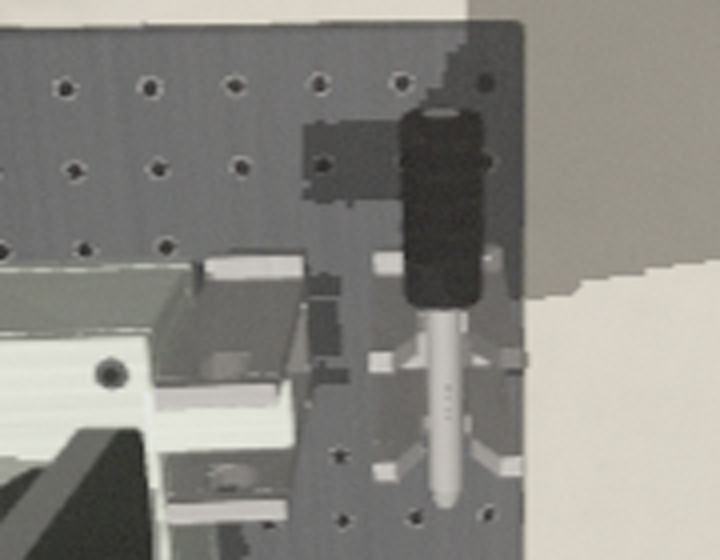

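The pin lies in both notches, with its grip at crop (440, 110–305) to the front and the shank down to (445, 505). Next I'll retreat to the front and up, and drive the wrist against its limit so the tool tilts forward for the knob.

Call:
apply_moves:
  commands:
    - [0.9,-0.7,-0.75,0]
    - [0.9,-0.7,-0.75,0]
    - [0.9,-0.7,-0.75,0]
    - [0.9,-0.7,-0.75,0]
    - [0.9,-0.7,-0.75,0]

```text
clock: 10.82
eef_pos: [0.3901, 0.0268, 0.2997]
tool_rot: [-0.012, 0.999, 0.036, 0.017]
ft_force: [0.3, 0.0, 0.1]
grip_width: 0.0854
grasp_force: 0.0
```

Call:
apply_moves:
  commands:
    - [0.9,-0.7,-0.75,0]
    - [0.9,-0.7,-0.75,0]
    - [0.9,-0.7,-0.75,0]
    - [0.9,-0.7,-0.75,0]
    - [0.9,-0.7,-0.75,0]

```text
clock: 11.23
eef_pos: [0.2993, -0.0503, 0.3665]
tool_rot: [-0.012, 0.999, 0.035, 0.017]
ft_force: [-0.1, -0.4, -0.1]
grip_width: 0.0853
grasp_force: 0.0
```

Call:
apply_moves:
  commands:
    - [0,0,-1,0]
    - [0,0,-1,0]
    - [0,0,-1,0]
    - [0,0,-1,0]
    - [0,0,-1,0]

```text
clock: 11.65
eef_pos: [0.2969, -0.0571, 0.4666]
tool_rot: [-0.011, 0.999, 0.035, 0.017]
ft_force: [-0.0, 0.5, -0.2]
grip_width: 0.0854
grasp_force: 0.0
```

Call:
apply_moves:
  commands:
    - [0,0,-1,0]
    - [0,0,-1,0]
    - [0,0,-1,0]
    - [0,0,-1,0]
    - [0,0,-1,0]

```text
clock: 12.07
eef_pos: [0.2937, -0.0641, 0.5663]
tool_rot: [-0.011, 0.999, 0.035, 0.017]
ft_force: [0.7, 0.2, 0.4]
grip_width: 0.0853
grasp_force: 0.0
```

```bash
cat > p.py <<'E'
from workcell import bot
from h import *
o=bot.get_obs();T=Ro.from_quat(o["tool_rot"]).as_matrix();print(o["clock"],o["eef_pos"],o["joint_pos"].round(3));print(T.round(3))
E
python3 p.py
```

```text
12.0667 [ 0.29365551 -0.06414105  0.56630199] [-0.288 -0.065  0.498  2.121  0.078 -0.311]
[[-0.999 -0.024  0.034]
 [-0.022  0.997  0.071]
 [-0.035  0.07  -0.997]]
```

Call:
apply_moves:
  commands:
    - [0,0,-1,0]
    - [0,0,-1,0]
    - [0,0,-1,0]
    - [0,0,-1,0]
    - [0,0,-1,0]

```text
clock: 12.48
eef_pos: [0.2935, -0.0657, 0.5955]
tool_rot: [-0.01, 0.999, 0.026, 0.047]
ft_force: [0.1, 0.6, -0.4]
grip_width: 0.0849
grasp_force: 0.0
```

```bash
python3 p.py
```

```text
12.4833 [ 0.29353779 -0.06570565  0.5954622 ] [-0.293 -0.07   0.582  2.149  0.078 -0.31 ]
[[-0.995 -0.023  0.092]
 [-0.018  0.998  0.053]
 [-0.093  0.051 -0.994]]
```

Call:
apply_moves:
  commands:
    - [-1,0,-1,0]
    - [-1,0,-1,0]
    - [-1,0,-1,0]
    - [-1,0,-1,0]
    - [-1,0,-1,0]

```text
clock: 12.9
eef_pos: [0.3804, -0.0625, 0.6242]
tool_rot: [-0.009, 0.996, 0.017, 0.085]
ft_force: [0.4, 0.1, 0.1]
grip_width: 0.0852
grasp_force: 0.0
```

```bash
python3 p.py
```

```text
12.9 [ 0.38043527 -0.06245099  0.62415991] [-0.214  0.081  0.819  2.149  0.07  -0.226]
[[-0.985 -0.02   0.17 ]
 [-0.015  0.999  0.034]
 [-0.17   0.031 -0.985]]
```

Call:
apply_moves:
  commands:
    - [-0.5,0,-1,0]
    - [-0.5,0,-1,0]
    - [-0.5,0,-1,0]
    - [-0.5,0,-1,0]
    - [-0.5,0,-1,0]

```text
clock: 13.32
eef_pos: [0.4014, -0.0589, 0.6525]
tool_rot: [-0.007, 0.992, 0.009, 0.126]
ft_force: [0.1, -1.0, 0.1]
grip_width: 0.0852
grasp_force: 0.0
```

Call:
apply_moves:
  commands:
    - [-0.5,0,-1,0]
    - [-0.5,0,-1,0]
    - [-0.5,0,-1,0]
    - [-0.5,0,-1,0]
    - [-0.5,0,-1,0]

```text
clock: 13.73
eef_pos: [0.4133, -0.0543, 0.6812]
tool_rot: [-0.006, 0.986, 0.002, 0.165]
ft_force: [0.3, 0.2, 0.3]
grip_width: 0.0853
grasp_force: 0.0
```

Call:
apply_moves:
  commands:
    - [-0.5,0,-1,0]
    - [-0.5,0,-1,0]
    - [-0.5,0,-1,0]
    - [-0.5,0,-1,0]
    - [-0.5,0,-1,0]

```text
clock: 14.15
eef_pos: [0.4152, -0.0491, 0.7113]
tool_rot: [-0.005, 0.979, -0.004, 0.205]
ft_force: [-0.3, 0.3, -0.6]
grip_width: 0.0856
grasp_force: 0.0
```

```bash
python3 p.py
```

```text
14.15 [ 0.41518641 -0.04905008  0.71130741] [-0.156  0.115  1.103  2.149  0.057 -0.154]
[[-0.916 -0.008  0.402]
 [-0.012  1.    -0.006]
 [-0.402 -0.01  -0.916]]
```

Call:
apply_moves:
  commands:
    - [0,0,-1,0]
    - [0,0,-1,0]
    - [0,0,-1,0]
    - [0,0,-1,0]
    - [0,0,-1,0]

```text
clock: 14.57
eef_pos: [0.3678, -0.0446, 0.7381]
tool_rot: [-0.004, 0.971, -0.009, 0.237]
ft_force: [-0.0, 1.1, 0.2]
grip_width: 0.0853
grasp_force: 0.0
```

Call:
apply_moves:
  commands:
    - [0,0,-1,0]
    - [0,0,-1,0]
    - [0,0,-1,0]
    - [0,0,-1,0]
    - [0,0,-1,0]

```text
clock: 14.98
eef_pos: [0.3231, -0.039, 0.7602]
tool_rot: [-0.003, 0.963, -0.014, 0.268]
ft_force: [0.1, 0.2, 0.5]
grip_width: 0.0851
grasp_force: 0.0
```

Call:
apply_moves:
  commands:
    - [-0.3,0,-1,0]
    - [-0.3,0,-1,0]
    - [-0.3,0,-1,0]
    - [-0.3,0,-1,0]
    - [-0.3,0,-1,0]

```text
clock: 15.4
eef_pos: [0.3028, -0.0315, 0.7857]
tool_rot: [-0.002, 0.953, -0.02, 0.303]
ft_force: [0.2, -0.3, 0.5]
grip_width: 0.0855
grasp_force: 0.0
```

```bash
python3 p.py
```

```text
15.4 [ 0.30276153 -0.03150525  0.78573599] [-0.151 -0.109  1.085  2.149  0.051 -0.139]
[[-0.816  0.008  0.578]
 [-0.016  0.999 -0.036]
 [-0.578 -0.039 -0.815]]
```

Call:
apply_moves:
  commands:
    - [-0.5,0,-1,0]
    - [-0.5,0,-1,0]
    - [-0.5,0,-1,0]
    - [-0.5,0,-1,0]
    - [-0.5,0,-1,0]

```text
clock: 15.82
eef_pos: [0.2918, -0.0241, 0.8146]
tool_rot: [-0.001, 0.939, -0.025, 0.342]
ft_force: [-0.1, 0.7, -0.5]
grip_width: 0.0852
grasp_force: 0.0
```

Call:
apply_moves:
  commands:
    - [-0.4,0,-1,0]
    - [-0.4,0,-1,0]
    - [-0.4,0,-1,0]
    - [-0.4,0,-1,0]
    - [-0.4,0,-1,0]

```text
clock: 16.23
eef_pos: [0.2653, -0.0187, 0.8391]
tool_rot: [-0.001, 0.925, -0.028, 0.378]
ft_force: [0.3, -0.4, -0.2]
grip_width: 0.0855
grasp_force: 0.0
```

Call:
apply_moves:
  commands:
    - [-0.3,0,-1,0]
    - [-0.3,0,-1,0]
    - [-0.3,0,-1,0]
    - [-0.3,0,-1,0]
    - [-0.3,0,-1,0]

```text
clock: 16.65
eef_pos: [0.2277, -0.0156, 0.8583]
tool_rot: [-0.001, 0.911, -0.029, 0.411]
ft_force: [-1.2, -0.4, -0.4]
grip_width: 0.0853
grasp_force: 0.0
```

```bash
python3 p.py
```

```text
16.65 [ 0.22767578 -0.01564451  0.8582525 ] [-0.063 -0.219  1.21   2.149 -0.005 -0.068]
[[-0.661  0.021  0.75 ]
 [-0.027  0.998 -0.052]
 [-0.75  -0.054 -0.66 ]]
```

Run:
```python
from h import *
d=pickle.load(open("c0.pkl","rb"));t=d["top"];e=d["side"]
for uv in((403,261),(438,265),(398,310),(434,314)):
    for z in(0,.06):print(uv,z,back(t,uv,z)[:2].round(3))
for uv in((282,257),(285,305),(260,257),(244,262)):
    for z in(0,.06,.1):print("side",uv,z,back(e,uv,z)[:2].round(3))
a=t["image"][250:325,385:455];b=e["image"][240:320,190:300]
cv2.imwrite("pics/v.png",np.hstack([cv2.resize(a,(373,400),interpolation=2),cv2.resize(b,(427,400),interpolation=2)[:, :427]]))
```

```text
(403, 261) 0 [ 0.421 -0.207]
(403, 261) 0.06 [ 0.417 -0.198]
(438, 265) 0 [ 0.407 -0.307]
(438, 265) 0.06 [ 0.403 -0.294]
(398, 310) 0 [ 0.283 -0.185]
(398, 310) 0.06 [ 0.284 -0.177]
(434, 314) 0 [ 0.269 -0.286]
(434, 314) 0.06 [ 0.271 -0.274]
side (282, 257) 0 [ 0.439 -0.121]
side (282, 257) 0.06 [ 0.429 -0.195]
side (282, 257) 0.1 [ 0.422 -0.244]
side (285, 305) 0 [ 0.418 -0.288]
side (285, 305) 0.06 [ 0.41  -0.346]
side (285, 305) 0.1 [ 0.404 -0.384]
side (260, 257) 0 [ 0.384 -0.107]
side (260, 257) 0.06 [ 0.379 -0.183]
side (260, 257) 0.1 [ 0.376 -0.233]
side (244, 262) 0 [ 0.342 -0.118]
side (244, 262) 0.06 [ 0.341 -0.192]
side (244, 262) 0.1 [ 0.341 -0.241]
```

View pics/v.png

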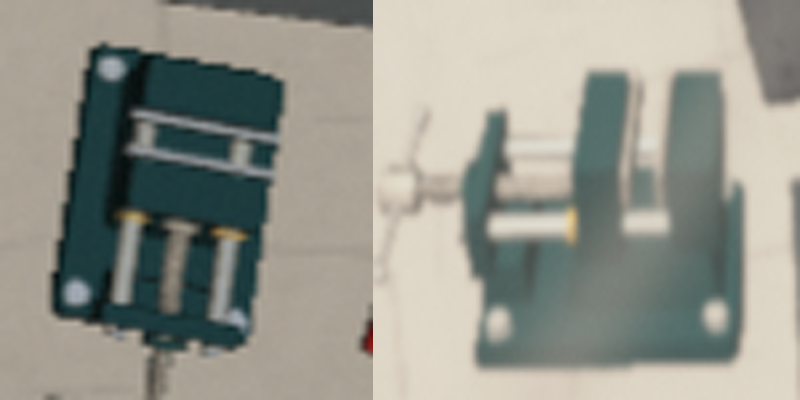

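The crop shows the vise just in front of the mat: back edge x ≈ 0.41, y from −0.30 to −0.20, jaws about 0.065 m high. I'll put the lid a little behind the mat's middle so the tilted hand clears it. Next I level the finger axis with a small roll and come down in front of the knob.

Call:
apply_moves:
  commands:
    - [0.5,0,0.9,0.069]
    - [0.53,0.03,1,0]
    - [0.53,0.03,1,0]
    - [0.53,0.03,1,0]
    - [0.53,0.03,1,0]

```text
clock: 17.07
eef_pos: [0.2664, -0.017, 0.7551]
tool_rot: [0.028, 0.911, -0.016, 0.412]
ft_force: [-0.3, 0.7, 0.1]
grip_width: 0.0852
grasp_force: 0.0
```

Call:
apply_moves:
  commands:
    - [0.53,0.03,1,0]
    - [0.53,0.03,1,0]
    - [0.53,0.03,1,0]
    - [0.53,0.03,1,0]
    - [0.53,0.03,1,0]

```text
clock: 17.48
eef_pos: [0.3067, -0.0172, 0.6491]
tool_rot: [0.028, 0.911, -0.016, 0.412]
ft_force: [0.8, 0.2, 1.2]
grip_width: 0.0854
grasp_force: 0.0
```

Call:
apply_moves:
  commands:
    - [0.53,0.03,1,0]
    - [0.53,0.03,1,0]
    - [0.53,0.03,1,0]
    - [0.53,0.03,1,0]
    - [0.53,0.03,1,0]

```text
clock: 17.9
eef_pos: [0.3468, -0.0174, 0.5432]
tool_rot: [0.028, 0.911, -0.016, 0.411]
ft_force: [0.4, -0.7, -0.2]
grip_width: 0.0851
grasp_force: 0.0
```

Call:
apply_moves:
  commands:
    - [0.53,0.03,1,0]
    - [0.53,0.03,1,0]
    - [0.53,0.03,1,0]
    - [0.53,0.03,1,0]
    - [0.53,0.03,1,0]

```text
clock: 18.32
eef_pos: [0.3869, -0.0177, 0.4372]
tool_rot: [0.028, 0.911, -0.016, 0.411]
ft_force: [-0.1, 0.5, 0.5]
grip_width: 0.0856
grasp_force: 0.0
```

```bash
cat >> p.py <<'E'
K=np.array([.5755,-.0445,.104]);P=K-.003*T[:,2];A=P-.12*T[:,2]
print("A",go(o,A),"P",go(o,P))
E
python3 p.py
```

```text
18.3167 [ 0.38686132 -0.01766591  0.43724783] [-0.017 -0.624 -0.518  0.829 -0.039  0.027]
[[-0.66   0.064  0.749]
 [ 0.038  0.998 -0.052]
 [-0.75  -0.006 -0.661]]
A [ 6.23 -0.63 11.99] P [ 6.23 -0.63 17.99]
```

Call:
apply_moves:
  commands:
    - [0.65,-0.06,1,0]
    - [0.65,-0.06,1,0]
    - [0.65,-0.06,1,0]
    - [0.65,-0.06,1,0]
    - [0.65,-0.06,1,0]

```text
clock: 18.73
eef_pos: [0.4183, -0.0265, 0.3225]
tool_rot: [0.028, 0.911, -0.016, 0.411]
ft_force: [0.8, 0.5, -0.0]
grip_width: 0.0855
grasp_force: 0.0
```

Call:
apply_moves:
  commands:
    - [0.65,-0.06,1,0]
    - [0.65,-0.06,1,0]
    - [0.65,-0.06,1,0]
    - [0.65,-0.06,1,0]
    - [0.38,-0.06,1,0]

```text
clock: 19.15
eef_pos: [0.4524, -0.0353, 0.2109]
tool_rot: [0.028, 0.911, -0.016, 0.411]
ft_force: [-0.5, 0.2, 0.0]
grip_width: 0.0858
grasp_force: 0.0
```

```bash
cat > k.py <<'E'
exec(open("p.py").read())
c=bot.camera("wrist");g=cv2.cvtColor(c["image"],6)
u=proj(c,[K+[0,0,.014],K-[0,0,.028],S(-.054,-.075,.076),S(-.054,.075,.076)]).round(0);print("pred knob top, foot, lid FR, FL",u.tolist())
np.set_printoptions(linewidth=250)
x0=int(u[0][0])
for v in range(int(u[0][1])-24,int(u[1][1])+30,6):
    if 0<=v<400: print(v,x0-64,g[v,max(0,x0-64):x0+64:4])
E
python3 k.py
```

```text
19.15 [ 0.45240758 -0.03531795  0.21090467] [-0.085 -0.274 -0.991  0.007  0.012 -0.018]
[[-0.661  0.064  0.747]
 [ 0.038  0.998 -0.052]
 [-0.749 -0.006 -0.662]]
A [-0.08 -0.03  2.01] P [-0.08 -0.03  8.01]
pred knob top, foot, lid FR, FL [[323.0, 200.0], [323.0, 165.0], [237.0, 138.0], [401.0, 129.0]]
176 259 [215 228 229 230 230 231 232 232 231 231 232 234 233  75  71  78  75  75  76  72 154 151 149 149 151 148 151 151 150 151 150 150]
182 259 [217 215 227 227 227 227 228 227 228 228 228 230 129  75  73  75  72  71  74  69 190 197 150 154 150 152 151 151 151 152  96 113]
188 259 [216 215 215 206  83 228 228 228 227 227 228 228  95  75  75  77  77  73  74  73 183 200 210 210 211 213 214 211 214 214 217 216]
194 259 [217 215 216 216 215 215 217 216 217 216 217 213 187  80  80  79  92  67  69  73 183 215 214 214 214 214 215 215 212 203 214 215]
```

Run:
```python
from workcell import bot
from h import *
np.set_printoptions(linewidth=250)
c=bot.camera("wrist");g=cv2.cvtColor(c["image"],6);K=np.array([.5755,-.0445,.104])
r=.0165*RS[:,0]
print(proj(c,[K+[0,0,.014],K-[0,0,.028],K+[0,0,.014]+r,K+[0,0,.014]-r,K-[0,0,.028]-r,S(-.054,0.013,.076)]).round(1).tolist())
print(g[116:236:3,323]);print(g[116:236:3,308]);print(g[116:146:2,290])
```

```text
[[322.6, 204.9], [322.9, 169.4], [324.1, 211.2], [321.1, 197.8], [321.5, 161.0], [331.6, 137.7]]
[178 177 179 179 182 179 181 183 229 227 229 227 227 226 226 228  78  76  75  73  74  74  77  75  73  75  76  73 129  76 151 157 158 158 157 158 157 158 157 187]
[179 177 178 176 177 177 179 176 229 228 229 230 228 225 229 229 231 209  98 134 228 231 168  74  75  75  72  73 178 215 214 178 179 177 177 178 176 177 175 216]
[177 178 176 176 175 175 175 178 181 177 228 181 197 231 230]
```

The knob lies where predicted: dark columns 307–338, rows 163–206, with the lid's front edge at about row 139. I'll advance along the tool axis and close.

Call:
apply_moves:
  commands:
    - [-0.02,-0.01,0.9,0]
    - [-0.02,-0.01,0.9,0]
    - [-0.02,-0.01,0.9,0]
    - [-0.02,0,0.9,0]
    - [0,0,0.9,0]

```text
clock: 19.67
eef_pos: [0.5235, -0.0407, 0.156]
tool_rot: [0.028, 0.91, -0.016, 0.413]
ft_force: [-0.0, -0.9, 1.5]
grip_width: 0.0856
grasp_force: 0.0
```

Call:
apply_moves:
  commands:
    - [0,0,0.9,0]
    - [0,0,0.9,0]
    - [0,0,0.7,0]
    - [0,0,0.5,0]
    - [0,0,0,0]

```text
clock: 20.08
eef_pos: [0.5687, -0.0438, 0.1155]
tool_rot: [0.028, 0.911, -0.016, 0.412]
ft_force: [-0.0, 0.1, -0.6]
grip_width: 0.0851
grasp_force: 0.0
```

```bash
python3 p.py
```

```text
20.0833 [ 0.56866688 -0.043809    0.11547305] [-0.081  0.231 -0.911 -0.421  0.009 -0.016]
[[-0.659  0.064  0.749]
 [ 0.038  0.998 -0.052]
 [-0.751 -0.006 -0.66 ]]
A [ 0.2  -0.01 -5.51] P [ 0.2  -0.01  0.49]
```

Call:
apply_moves:
  commands:
    - [0.1,0,0.2,0]
    - [0.08,0,0.2,0]
    - [0,0,0,0]
    - [0,0,0,0]
    - [0,0,0,0]
  claw: 0.45

```text
clock: 20.5
eef_pos: [0.5705, -0.0439, 0.1075]
tool_rot: [0.028, 0.911, -0.016, 0.412]
ft_force: [-0.2, 0.4, -0.2]
grip_width: 0.047
grasp_force: 0.0
```

```bash
python3 p.py
```

```text
20.5 [ 0.57054532 -0.04391774  0.1075291 ] [-0.081  0.256 -0.915 -0.449  0.009 -0.016]
[[-0.66   0.064  0.749]
 [ 0.038  0.998 -0.052]
 [-0.751 -0.006 -0.661]]
A [-0.03 -0.01 -5.85] P [-0.03 -0.01  0.15]
```

Call:
apply_moves:
  commands:
    - [0,0,0,0]
    - [0,0,0,0]
    - [0,0,0,0]
    - [0,0,0,0]
    - [0,0,0,0]
  claw: 1

```text
clock: 20.92
eef_pos: [0.5706, -0.0439, 0.1077]
tool_rot: [0.028, 0.911, -0.016, 0.412]
ft_force: [-5.3, -1.0, 5.9]
grip_width: 0.0311
grasp_force: 59.3
```

```bash
python3 p.py
python3 - <<'E'
from h import *
from workcell import bot
T=Ro.from_quat(bot.get_obs()["tool_rot"]).as_matrix()
for v in((0,0,1),(1,0,0),(0,-1,0)):print(v,(T.T@v).round(3))
E
```

```text
20.9167 [ 0.57061433 -0.04390925  0.10772072] [-0.081  0.256 -0.915 -0.45   0.009 -0.016]
[[-0.659  0.064  0.749]
 [ 0.038  0.998 -0.052]
 [-0.751 -0.006 -0.66 ]]
A [-0.02 -0.01 -5.84] P [-0.02 -0.01  0.16]
(0, 0, 1) [-0.751 -0.006 -0.66 ]
(1, 0, 0) [-0.659  0.064  0.749]
(0, -1, 0) [-0.038 -0.998  0.052]
```

Call:
apply_moves:
  commands:
    - [-0.1,0,-0.09,0]
    - [-0.2,0,-0.18,0]
    - [-0.2,0,-0.18,0]
    - [-0.2,0,-0.18,0]
    - [-0.2,0,-0.18,0]

```text
clock: 21.33
eef_pos: [0.5701, -0.0437, 0.1315]
tool_rot: [0.028, 0.911, -0.016, 0.411]
ft_force: [-0.5, 0.2, -3.9]
grip_width: 0.0309
grasp_force: 59.8
```

Call:
apply_moves:
  commands:
    - [-0.2,0,-0.18,0]
    - [-0.2,0,-0.18,0]
    - [-0.2,0,-0.18,0]
    - [-0.1,0,-0.09,0]
    - [0,0,0,0]

```text
clock: 21.75
eef_pos: [0.5708, -0.0437, 0.1515]
tool_rot: [0.028, 0.91, -0.016, 0.412]
ft_force: [-0.6, -0.7, -2.7]
grip_width: 0.0307
grasp_force: 59.9
```

Run:
```python
from h import *
from workcell import bot
o=bot.get_obs();print(o["clock"],o["eef_pos"],o["ft_force"],o["grip_width"],o["grasp_force"])
t=bot.camera("top");cv2.imwrite("pics/t6.png",t["image"])
# lid plate (bright) in the top view
m=(cv2.inRange(t["image"],(185,185,185),(255,255,255)));m[:, :310]=0;m[:,400:]=0;m[:180]=0;m[250:]=0
n,l,st,ce=cv2.connectedComponentsWithStats(m);k=1+st[1:,4].argmax();print(st[k],ce[k])
```

```text
21.75 [ 0.57081557 -0.04368717  0.15148185] [-0.63647592 -0.70010734 -2.72515055] 0.03071232327883696 59.8744840035215
[358 182  16  34 308] [366.98376623 197.54220779]
```

Call:
apply_moves:
  commands:
    - [0,-0.3,0,0]
    - [0,-0.6,0,0]
    - [0,-0.8,0,0]
    - [0,-0.9,0,0]
    - [0.01,-0.9,0.01,0]

```text
clock: 22.22
eef_pos: [0.5653, -0.1143, 0.1496]
tool_rot: [0.028, 0.911, -0.016, 0.411]
ft_force: [0.4, 0.7, -3.9]
grip_width: 0.0308
grasp_force: 59.9
```

Call:
apply_moves:
  commands:
    - [0.01,-0.9,0.01,0]
    - [0.01,-0.9,0.01,0]
    - [0.01,-0.9,0.01,0]
    - [0,-0.9,0,0]
    - [0,-0.9,0,0]

```text
clock: 22.63
eef_pos: [0.5594, -0.2047, 0.1491]
tool_rot: [0.028, 0.911, -0.016, 0.411]
ft_force: [-0.0, 0.5, -3.3]
grip_width: 0.0306
grasp_force: 59.9
```

Call:
apply_moves:
  commands:
    - [0.01,-0.9,0.01,0]
    - [0.01,-0.9,0.01,0]
    - [0,-0.9,0,0]
    - [0,-0.9,0,0]
    - [0,-0.9,0,0]

```text
clock: 23.05
eef_pos: [0.5536, -0.2946, 0.149]
tool_rot: [0.028, 0.911, -0.016, 0.411]
ft_force: [0.8, 1.4, -3.2]
grip_width: 0.031
grasp_force: 59.9
```

Call:
apply_moves:
  commands:
    - [0,-0.8,0,0]
    - [0,-0.6,0,0]
    - [0,-0.3,0,0]
    - [0,-0.1,0,0]
    - [0,0,0,0]

```text
clock: 23.47
eef_pos: [0.5518, -0.3293, 0.1497]
tool_rot: [0.028, 0.911, -0.016, 0.411]
ft_force: [0.8, -0.5, -3.8]
grip_width: 0.0307
grasp_force: 60.0
```

```bash
python3 p.py
python3 - <<'E'
from h import *
from workcell import bot
o=bot.get_obs();L=np.array([.5707,-.0438,.1077]);print(go(o,L+[-.018,-.2815,-.06+.044]),"lid at",np.array([.5757,-.0445,.07])+o["eef_pos"]-L,o["ft_force"])
E
```

```text
23.4667 [ 0.55181938 -0.32925919  0.14972904] [-0.745  0.3   -0.595 -0.048  0.488 -0.495]
[[-0.66   0.064  0.748]
 [ 0.038  0.998 -0.052]
 [-0.75  -0.006 -0.661]]
A [ 1.48 14.3  -4.49] P [ 1.48 14.3   1.51]
[2.15 0.22 1.94] lid at [ 0.55681938 -0.32995919  0.11202904] [ 0.79752761 -0.49261797 -3.76716864]
```

Call:
apply_moves:
  commands:
    - [0.32,0,0.28,0]
    - [0.32,0,0.28,0]
    - [0.32,0,0.28,0]
    - [0.32,0,0.28,0]
    - [0.32,0,0.28,0]

```text
clock: 23.88
eef_pos: [0.5517, -0.3284, 0.106]
tool_rot: [0.028, 0.911, -0.015, 0.411]
ft_force: [-0.7, 0.2, -4.2]
grip_width: 0.031
grasp_force: 60.0
```

Call:
apply_moves:
  commands:
    - [0.32,0,0.28,0]
    - [0.32,0,0.28,0]
    - [0.32,0,0.28,0]
    - [0.32,0,0.28,0]
    - [0.2,0,0.17,0]

```text
clock: 24.3
eef_pos: [0.5513, -0.3293, 0.0668]
tool_rot: [0.028, 0.911, -0.016, 0.411]
ft_force: [-0.3, 0.0, -5.0]
grip_width: 0.0311
grasp_force: 59.9
```

Call:
apply_moves:
  commands:
    - [0.1,0,0.09,0]
    - [0.1,0,0.09,0]
    - [0.1,0,0.09,0]
    - [0.05,0,0.04,0]
    - [0,0,0,0]

```text
clock: 24.72
eef_pos: [0.5518, -0.3296, 0.059]
tool_rot: [0.028, 0.911, -0.016, 0.411]
ft_force: [0.2, -0.6, -2.8]
grip_width: 0.0308
grasp_force: 59.9
```

Call:
apply_moves:
  commands:
    - [0.1,0,0.09,0]
    - [0.1,0,0.09,0]
    - [0.08,0,0.07,0]
    - [0.05,0,0.04,0]
    - [0,0,0,0]

```text
clock: 25.13
eef_pos: [0.5515, -0.3294, 0.0497]
tool_rot: [0.028, 0.911, -0.016, 0.411]
ft_force: [0.5, -0.3, -4.2]
grip_width: 0.031
grasp_force: 60.0
```

Call:
apply_moves:
  commands:
    - [0.03,0,0.03,0]
    - [0.03,0,0.03,0]
    - [0,0,0,0]
    - [0,0,0,0]
    - [0,0,0,0]

```text
clock: 25.55
eef_pos: [0.5519, -0.3297, 0.0486]
tool_rot: [0.028, 0.911, -0.016, 0.411]
ft_force: [-0.1, -0.5, -4.7]
grip_width: 0.0307
grasp_force: 60.0
```

Call:
apply_moves:
  commands:
    - [0.04,0,0.03,0]
    - [0.03,0,0.03,0]
    - [0,0,0,0]
    - [0,0,0,0]
    - [0,0,0,0]

```text
clock: 25.97
eef_pos: [0.5523, -0.33, 0.0478]
tool_rot: [0.028, 0.91, -0.016, 0.412]
ft_force: [-4.1, 0.2, 4.5]
grip_width: 0.031
grasp_force: 60.9
```

Call:
apply_moves:
  commands:
    - [0.03,0,0.02,0]
    - [0,0,0,0]
    - [0,0,0,0]
    - [0,0,0,0]
    - [0,0,0,0]

```text
clock: 26.38
eef_pos: [0.5523, -0.3299, 0.0477]
tool_rot: [0.027, 0.91, -0.016, 0.413]
ft_force: [-7.1, 2.6, 9.1]
grip_width: 0.0309
grasp_force: 61.4
```

Call:
apply_moves:
  commands:
    - [0,0,0,0]
    - [0,0,0,0]
    - [0,0,0,0]
    - [0,0,0,0]
    - [0,0,0,0]
  claw: 0.3

```text
clock: 26.8
eef_pos: [0.5519, -0.3297, 0.0459]
tool_rot: [0.028, 0.911, -0.016, 0.411]
ft_force: [0.0, -0.2, 0.5]
grip_width: 0.0596
grasp_force: 0.0
```

Call:
apply_moves:
  commands:
    - [0,0,-0.3,0]
    - [0,0,-0.6,0]
    - [0,0,-0.9,0]
    - [0,0,-0.9,0]
    - [0,0,-0.9,0]
  claw: 0.1

```text
clock: 27.22
eef_pos: [0.4969, -0.3256, 0.0939]
tool_rot: [0.028, 0.911, -0.016, 0.411]
ft_force: [0.5, -0.3, 0.3]
grip_width: 0.0772
grasp_force: 0.0
```

Call:
apply_moves:
  commands:
    - [0,0,-0.9,0]
    - [0,0,-0.9,0]
    - [0,0,-0.9,0]
    - [0,0,-0.9,0]
    - [0,0,-0.9,0]

```text
clock: 27.63
eef_pos: [0.4295, -0.3209, 0.1537]
tool_rot: [0.028, 0.911, -0.016, 0.411]
ft_force: [0.4, -0.4, -0.2]
grip_width: 0.0767
grasp_force: 0.0
```

Call:
apply_moves:
  commands:
    - [-0.5,0,-0.9,0]
    - [-0.7,0,-0.9,0]
    - [-0.5,0,-0.9,0]
    - [0,0,-0.4,0]
    - [0,0,0,0]

```text
clock: 28.05
eef_pos: [0.4062, -0.3202, 0.2222]
tool_rot: [0.028, 0.91, -0.018, 0.413]
ft_force: [1.4, 0.1, 0.2]
grip_width: 0.0766
grasp_force: 0.0
```

```bash
python3 p.py
python3 - <<'E'
from h import *
from workcell import bot
t=bot.camera("top");im=t["image"];cv2.imwrite("pics/t7.png",im);g=cv2.cvtColor(im,6)
m=cv2.inRange(im,(170,190,185),(255,255,255));m[:,:395]=0;m[:,480:]=0;m[:185]=0;m[262:]=0
n,l,st,ce=cv2.connectedComponentsWithStats(m)
for k in range(1,n):
    if st[k,4]>60:
        print(st[k],ce[k]);r=cv2.minAreaRect(np.argwhere(l==k)[:,::-1].astype(np.float32));b=cv2.boxPoints(r);print(r,b.round(1).tolist())
        print("box mid world",back(t,r[0],.016))
for n,p in(("lid est",[.557,-.330,.016]),("mat",[.532,-.3165,.004])):print(n,proj(t,[p]))
np.set_printoptions(linewidth=250)
print(g[188:262:4,398:480:3])
E
```

```text
28.05 [ 0.40620715 -0.32024104  0.22222272] [-1.001 -0.006 -0.695  0.281  0.646 -0.734]
[[-0.658  0.065  0.75 ]
 [ 0.035  0.998 -0.055]
 [-0.752 -0.01  -0.659]]
A [-0.63 14.37  3.33] P [-0.63 14.37  9.33]
[ 407  194   64   37 1565] [442.06261981 212.66964856]
((437.7810363769531, 212.27760314941406), (35.17449188232422, 62.715118408203125), 86.633544921875) [[405.3999938964844, 196.60000610351562], [468.1000061035156, 192.89999389648438], [470.1000061035156, 228.0], [407.5, 231.6999969482422]]
box mid world [ 0.5584511  -0.31354105  0.016     ]
lid est [[443.49081933 212.6024507 ]]
mat [[438.56420956 221.86575029]]
[[167 167 167 106 122 154 158 161 169 169 168 168 167 167 165 169 167 163 169 168 169 169 168 166 166 165 166  63]
 [168 167 168  75  76  75  74  75  76  74  75  75  74  80  86 123 159 157 161 166 163 168 171 171 168 167 165  41]
 [166 163 167  78  75  75 150 195 197 196 196 196 197 197 198 199 198 197 197 196 198 197  36 162  89 101 132  34]
 [166 168 166  76  76  77  65 155 197 197 197 198 197 197 199 198 198 198 197 197 197 197 198 197  76  79 165  57]
 [168 168 127  77
[... 1008 characters left out ...]
 166 168]
 [166 124  80  81  79  80  79  80  79  80  79  79  79  79  79  79  79  79  79  78  78  78  77  78  89 168 166 167]
 [167 106  81  80  81  81  80  79  79  80  79  80  80  79  79  78  79  78  80  79  78  76  78  78  98 168 167 166]
 [168 125  96  94  80  80  82  79  81  80  79  80  78  79  80  80  79  79  80  80  78  80  78  79 108 167 167 167]
 [169 168 167 167 169 165 160 166 170 168 167 137  88  94  88  81  77  79  77  79  80  79  78  78 141 166 168 167]
 [167 166 167 166 167 166 159 166 166 167 167 167 168 168 167  16  88 168 167 168 166 150 109  95 144 166 163  72]
 [168 117  74  68  50  30  65 121 160 166 165 165 167 165 144  26 101 162 167 166 165 166 166 167 168 166 121   7]]
```

```bash
python3 -c "
from workcell import bot
print(bot.job_done())"
```

```text
the job is handed in; nothing more can be done
None
```

The job is handed in at about 28 s of the 56 s allowed, with no verdict returned: the pin lies in both notches, grip to the front, and the lid is down on the mat, knob up, about 28 mm from its middle (40 mm allowed).

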